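Load the vial carrier and hold the sprung viewer hood open

ROBOT

A 7-joint arm with a two-finger parallel gripper is mounted at the origin on the work surface. World frame = base frame: x ahead of the robot, y to its left, z up, the work surface at z = 0. Lengths are in m, angles in rad, forces in N, time in s.
With the tool pointing down it reaches from about 0.4 to 0.85 m from the base axis. Payload 10.4 kg.
Tool frame: the origin (TCP) lies at the very end of the fingers, on their centre line; the grasp point (between the pads) lies 19 mm behind it (manip.grip_depth is the distance from the TCP to the grasp point, in m); z points along the fingers, x is the direction in which the jaws open and shut, and the axes are right-handed (so a half turn about z gives the same grasp; the last joint's range is limited). The gripper opens to 85 mm and grips with 20 to 120 N. Pads are 22 mm wide; open, the fingers measure 114 mm over their backs; the gripper's body (76 mm by 85 mm) begins 54 mm behind the grasp point. The pads swing forward as they close: fully open they stand 13 mm farther back than shut.
Start: joints at [-1.354, 0.332, -0.065, 1.46, 0.022, 1.35, -0.088], TCP at [0.148, 0.607, 0.231] pointing down, gripper open.
Joint ranges: [-2.6, 2.6], [-0.5, 2.12], [-1.47, 1.34], [0.16, 2.42], [-1.27, 4.41], [0.06, 2.06], [-2.6, 2.6]. Speed limits (rad/s): [2.22, 2.22, 2.79, 2.79, 3.14, 3.14, 3.14].

INTERFACE

Orientations are given as a unit quaternion [x, y, z, w].
In Python, from workcell import manip, cams gives the robot as it stands. The module is installed in compiled form; this text tells all that it offers.
- The arm moves only by the tool move_arm, never from a script. Its arguments are lists of equal length, an entry for each row: "claw": the opening, from 0 (shut) to 1 (fully open); "dp": the shift along the tool's x, y, z as a fraction of full scale, a list of three; "turn": the turn, a rotation vector about the tool's x, y, z as a fraction of full scale, a list of three. A call has 1 to 8 rows; each row shifts and turns the commanded pose from where the row before left it, along the tool's axes as they then stand; what a row does not reach is not made up. Full scale, the value 1, is 200 mm for a shift and 45 degrees for a turn. A row lasts 1/12 s, in which the tool goes at most 41.7 mm and 7.16 degrees, less where a joint would pass 70% of its speed; a pose out of reach is approached as far as the arm can. A call with a number of a shift or a turn outside -1 to 1 is refused whole. A call with a gripper value outside its range is refused whole. The fingers move at their own pace and stop on an object; "grip_force" is the grip in N (left out, the last holds). Time passes only in rows, so rows that do not move let the fingers close. It gives the time, the measured TCP pose, the force and the opening at its end, in the units of the state.
- manip.get_obs(): the state, without advancing time (a new reading comes with each control period).
- cams.camera(name): name is "side" or "top"; returns the picture (480x640x3 uint8, red, green, blue); there is no depth.
- cams.camera_info(name): a dict with "fx", "fy", "cx", "cy" (pixels), "pose" (4x4, takes a point from camera to world coordinates). Camera axes: x right, y down, z forward; pixel columns grow to the right and rows downward; lengths in m; the calibration is good to about 2 mm. A picture is of the moment at which its call begins. camera_info takes no time and is no camera call.
- manip.hand_in(): hands the job in, once; it reports no verdict.
The state is a dict: "clock": time; "joint_pos": joint angles; "joint_velocities": joint speeds; "tau": joint torques, N m; "position": TCP position; "ee_rot": TCP orientation; "ft_force": force on the tool from outside, world axes, zero at the start; "torque": the same for the moment, N m; "grip_width": opening from 0.0 (shut) to 1.0 (fully open).
Only numpy, scipy, OpenCV 4.12 (cv2) and the standard library are available. Lean on these libraries where they do the work, as an engineer would, in place of code of your own. Each camera call takes 0.05 s, during which the arm holds its last target.

TASK

Stand each of the two vials in the carrier bore marked in its cap colour, fully home and let go. Then take the viewer's amber hood by its yellow front grip, raise it past its balance point (the black mark on the quadrant) without letting it run up to its stop, ease it back and finish still holding it just below the balance point, in the green band, so that I can set the carrier in the viewer. Leave the carrier and the other things where they stand.

Things in the scene. Friction and masses are not known exactly. Their poses are not given: they have to be found in the camera images.
- red_vial_mid (a point): middle (half-way up, on the axis) of the red-capped sample vial: a round upright glass vial 24 mm in diameter and 70 mm tall in all, its top 18 mm being a red cap of the same 24 mm diameter; about 40 g. It starts standing loose on the bench, so this point is 35 mm above its foot. z is its axis.
- blue_vial_mid (a point): middle (half-way up, on the axis) of the blue-capped sample vial: a round upright glass vial 24 mm in diameter and 70 mm tall in all, its top 18 mm being a blue cap of the same 24 mm diameter; about 40 g. It starts standing loose on the bench, so this point is 35 mm above its foot. z is its axis.
- red_bore (a point): centre of the mouth of the bore marked by red bars, in the top of the carrier (aluminium block 130 x 60 x 40 mm tall). Round bore, 30 mm wide, 25 mm deep, closed floor, 3 mm chamfer. x along the block, z up. The bores are 60 mm apart, each 30 mm from the block's middle, red on the -x side. A vial fully home stands 45 mm out of the block, its middle 10 mm above this point.
- blue_bore (a point): centre of the mouth of the bore marked by blue bars, in the top of the carrier (aluminium block 130 x 60 x 40 mm tall). Round bore, 30 mm wide, 25 mm deep, closed floor, 3 mm chamfer. x along the block, z up. The bores are 60 mm apart, each 30 mm from the block's middle, red on the -x side. A vial fully home stands 45 mm out of the block, its middle 10 mm above this point.
- hood (a joint): hood angle, rad: 0 = shut and level (its start), grows as the front edge rises, stop at 1.30. A spring helps to lift the 0.9 kg hood. Balance point 0.80: below it the hood falls shut unless held, above it the spring carries it up to the stop. Lifting at the grip takes 0.9 N or less. Well past balance = 0.83 or more. Just below balance = 0.56 to 0.76 (green band). Past 1.15 counts as running up to the stop.
- hood_grip (a point): centre of the hood's front grip: yellow round bar, 26 mm long, 18 mm thick, parallel to the hinge, on a 12 mm wide tongue 40 mm ahead of the hood's edge. Moves with the hood on an arc of radius 255 mm about the hinge; 80 mm above the bench when shut. Pinch its flat ends from above, fingers closing parallel to the hinge; the bar then turns between them. y along the bar; x, when shut, towards the hinge.
- hood_hinge (a point): middle of the hood's hinge line, on the viewer's far rim, 80 mm above the bench. Viewer: fixed white open box 220 (x) x 240 (y) x 80 mm, blue lit floor; hood: amber pane 215 x 240 x 12 mm in a dark frame. y along the hinge, z up, -x from the hinge to the front, where the grip is.
- green_band (a point): middle of the green band of the fixed quadrant scale at the viewer's +y side, 160 mm from the hinge line; the hood's side edge is the pointer. From the bottom: white 0 to 0.56 rad, green 0.56 to 0.76, red 0.76 to 1.30 with a black mark across at the balance point, 0.80. The scale is only painted look: nothing to touch.
- carrier: the loose aluminium carrier block with the two bores, 130 x 60 x 40 mm, 0.9 kg, origin at the centre of its underside, x along its length; leave it where it stands.
- reagent: bystander: amber reagent bottle, 60 mm wide, 130 mm tall, origin at its foot; leave alone.
- tip_box: bystander: blue and white pipette tip box 85 x 120 x 70 mm, origin at its foot; leave alone.
- beaker: bystander: clear beaker, 70 mm wide, 90 mm tall, origin at its foot; leave alone.
There are look-alikes about, which are no part of the job. Leave any purple look-alike of the part that bears blue_vial_mid alone.

How it is judged:
On the way, in this order (a step that is already met when the one before it is completed fails the run):
1. both vials stand fully home in the bores of their colours, let go (horizontal distance between red_vial_mid and red_bore below 0.009 m and z of red_vial_mid in the frame of red_bore below 0.014 m and angle between each of red_vial_mid, blue_vial_mid's own z axis and vertical below 0.3 rad and contact force between the fingers and red_vial below 0.1 N and horizontal distance between blue_vial_mid and blue_bore below 0.009 m and z of blue_vial_mid in the frame of blue_bore below 0.014 m and contact force between the fingers and blue_vial below 0.1 N), for 0.2 s.
2. the hood is raised past its balance point by the fingers (value of joint hood above 0.83 rad and contact force between the fingers and hood above 0.1 N), for 0.1 s.
At the end, for the whole second after the job is handed in: Fingers hold the hood still (under 0.05 rad/s) at 0.56 to 0.76 rad, the green band below the 0.80 balance, no loose thing propping it; each vial stands released in its own bore, middle within 9 mm of the axis, under 14 mm above the mouth (home: 10), within 0.3 rad of upright (all of step 1 and value of joint hood between 0.56 and 0.76 rad and velocity of joint hood between -0.05 and 0.05 rad/s and contact force between the fingers and hood above 0.1 N and contact force between hood and red_vial below 0.1 N and contact force between hood and blue_vial below 0.1 N and contact force between hood and carrier below 0.1 N and contact force between hood and reagent below 0.1 N and contact force between hood and tip_box below 0.1 N and contact force between hood and beaker below 0.1 N); the arm keeps its last pose, push and grip.
It fails at once if the hood runs up towards its stop (past 1.15 rad) (value of joint hood above 1.15 rad).
It fails at once if the carrier is shifted by more than 30 mm (distance of carrier from where it was at the start of the episode above 0.03 m).
It fails at once if the amber bottle is shifted by more than 30 mm (distance of reagent from where it was at the start of the episode above 0.03 m).
It fails at once if the pipette tip box is shifted by more than 30 mm (distance of tip_box from where it was at the start of the episode above 0.03 m).
It fails at once if the beaker is shifted by more than 30 mm (distance of beaker from where it was at the start of the episode above 0.03 m).
It also fails if it takes over 70 s, if anything falls off the work surface, if the arm or the gripper's body presses on something with over 40 N, if the wrist force passes 120 N, or if a joint passes its speed limit or range.

## Working session

There is one attempt and no reset: what is moved stays moved. The work goes in short steps, Python scripts to look and compute and a tool call to move; the robot and the scene stay as the last step left them, time stands still between calls to the robot, and variables do not carry over. Pictures are saved under pics/ and viewed, and the job is handed in when it is done.

Besides the shell and the picture viewer there is one more tool, called after ">>>" as name(argument=value, ...) on one line, values as JSON. move_arm: Moves the arm, as the interface text tells. Shift numbers are shares of 200 mm and turn numbers shares of 45 degrees, none past 1 either way. Its arguments: {"type":"object","properties":{"claw":{"type":"array","items":{"type":"number"}},"dp":{"type":"array","items":{"type":"array","items":{"type":"number"}}},"turn":{"type":"array","items":{"type":"array","items":{"type":"number"}}},"grip_force":{"type":"number"}},"required":["claw","dp","turn"]}

```bash
mkdir -p pics; ls
python3 - <<'E'
from workcell import manip, cams
import cv2
o=manip.get_obs()
for k,v in o.items(): print(k,v)
print(manip.grip_depth)
for n in ("side","top"):
    print(n,cams.camera_info(n))
    cv2.imwrite(f"pics/{n}0.png",cams.camera(n)[:,:,::-1])
E
```

```text
pics
clock 0.0
joint_pos [-1.35359182  0.33289323 -0.06469203  1.46094119  0.02160463  1.3499056
 -0.08851357]
joint_velocities [ 0.00020062  0.00026124 -0.00135924  0.00105355 -0.00116912  0.0009072
  0.00015673]
tau [-5.40844468e-06 -6.25468898e+01  4.89583611e-02 -3.91598010e+01
  1.62227161e-02  1.01906681e-02  2.57187236e-05]
position [0.1483673  0.60674511 0.23050264]
ee_rot [ 7.86610198e-01  6.17449487e-01 -5.47266120e-04  4.76847251e-04]
ft_force [0.53455353 0.47677536 0.94636599]
torque [ 0.01198359  0.00782741 -0.01567436]
grip_width 0.9974631591271861
0.0187
side {'fx': 517.0509396022891, 'fy': 517.0509396022891, 'cx': 318.8025722361607, 'cy': 238.98636864906393, 'pose': array([[-0.9665312 , -0.1595696 ,  0.20088551,  0.35864215],
       [-0.25561055,  0.53205047, -0.80720849,  0.92973248],
       [ 0.02192471, -0.83154064, -0.55503105,  0.76239658],
       [ 0.        ,  0.        ,  0.        ,  1.        ]])}
top {'fx': 451.59805392258727, 'fy': 451.59805392258727, 'cx': 322.2253401559137, 'cy': 237.42181226335578, 'pose': array([[ 0.02785114, -0.9958598 ,  0.08653072,  0.48670156],
       [-0.99946387, -0.02923308, -0.01474438, -0.00179808],
       [ 0.01721289, -0.08607368, -0.99614007,  1.20448084],
       [ 0.        ,  0.        ,  0.        ,  1.        ]])}
```

View pics/side0.png

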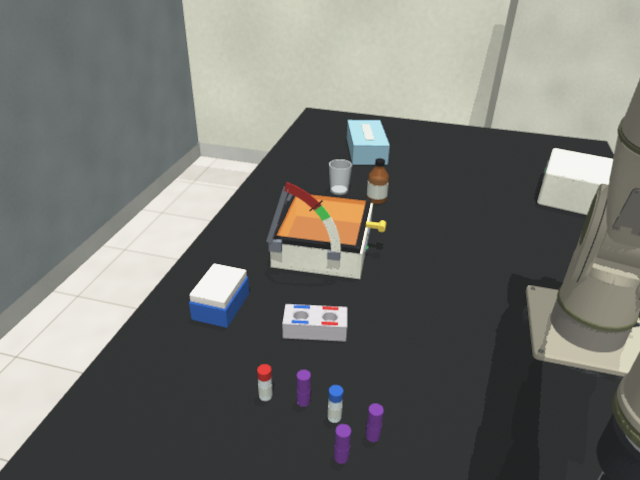

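View pics/top0.png

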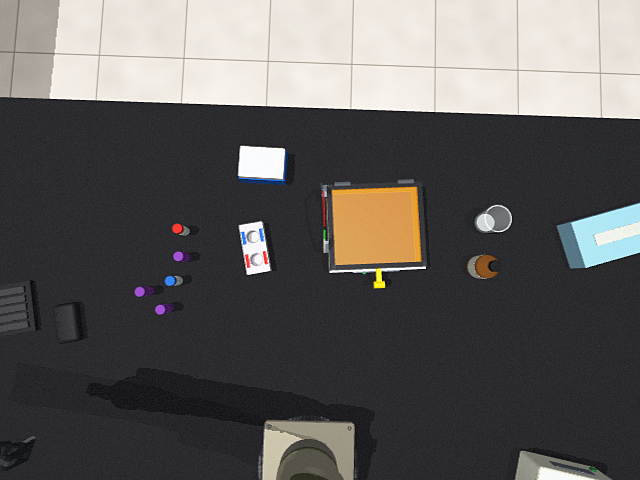

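```bash
cat > h.py <<'E'
from workcell import manip, cams
import cv2, numpy as np
from scipy.spatial.transform import Rotation as R
def ray(n,u,v):
    i=cams.camera_info(n);P=np.array(i["pose"])
    d=P[:3,:3]@np.array([(u-i["cx"])/i["fx"],(v-i["cy"])/i["fy"],1.]);return P[:3,3],d
def onz(n,u,v,z):
    o,d=ray(n,u,v);return o+d*(z-o[2])/d[2]
def tri(a,b):
    A=[];y=[]
    for o,d in (a,b):
        d=d/np.linalg.norm(d);M=np.eye(3)-np.outer(d,d);A.append(M);y.append(M@o)
    p=np.linalg.lstsq(np.vstack(A),np.hstack(y),rcond=None)[0]
    return p,[round(1000*np.linalg.norm((np.eye(3)-np.outer(d,d)/(d@d))@(p-o)),1) for o,d in (a,b)]
def proj(n,p):
    i=cams.camera_info(n);P=np.linalg.inv(np.array(i["pose"]));q=P[:3,:3]@np.array(p)+P[:3,3]
    return i["fx"]*q[0]/q[2]+i["cx"],i["fy"]*q[1]/q[2]+i["cy"]
H={"red":[(0,8),(172,180)],"blue":[(105,122)],"yellow":[(24,34)],"purple":[(128,155)],"green":[(45,80)]}
def blobs(img,c,smin=110,vmin=60,amin=6):
    h=cv2.cvtColor(img,cv2.COLOR_RGB2HSV);m=np.zeros(h.shape[:2],np.uint8)
    for a,b in H[c]: m|=cv2.inRange(h,(a,smin,vmin),(b,255,255))
    n,l,s,ce=cv2.connectedComponentsWithStats(m)
    return [(tuple(ce[i].round(1)),tuple(int(x) for x in s[i])) for i in range(1,n) if s[i][4]>=amin]
def rel(p):  # world point for TCP -> tool-axis shift in fractions
    o=manip.get_obs();return R.from_quat(o["ee_rot"]).inv().apply(np.array(p)-o["position"])/0.2
def st():
    o=manip.get_obs();r=R.from_quat(o["ee_rot"]).as_matrix()
    print("t",round(o["clock"],2),"p",o["position"].round(4),"x",r[:,0].round(3),"z",r[:,2].round(3),"F",o["ft_force"].round(1),"w",round(o["grip_width"],3),"j",o["joint_pos"].round(2))
E
python3 - <<'E'
from h import *
for n in("top","side"):
    im=cv2.imread(f"pics/{n}0.png")[:,:,::-1]
    for c in H: print(n,c,blobs(im,c))
im=cv2.imread("pics/top0.png")
cv2.imwrite("pics/c1.png",cv2.resize(im[210:330,120:290],None,fx=4.5,fy=4.5,interpolation=2))
im=cv2.imread("pics/side0.png")
cv2.imwrite("pics/c2.png",cv2.resize(im[290:470,230:400],None,fx=3.3,fy=3.3,interpolation=2))
E
```

```text
top red [((np.float64(323.2), np.float64(208.1)), (322, 191, 4, 36, 82)), ((np.float64(177.2), np.float64(228.3)), (172, 223, 12, 11, 102)), ((np.float64(264.8), np.float64(256.9)), (263, 251, 5, 13, 37)), ((np.float64(247.4), np.float64(261.1)), (245, 254, 5, 14, 39))]
top blue [((np.float64(267.8), np.float64(177.0)), (238, 149, 50, 36, 303)), ((np.float64(260.8), np.float64(234.5)), (259, 229, 5, 13, 37)), ((np.float64(243.3), np.float64(237.9)), (241, 232, 5, 13, 37)), ((np.float64(169.9), np.float64(280.4)), (164, 276, 13, 10, 103))]
top yellow [((np.float64(378.5), np.float64(279.4)), (373, 268, 13, 21, 160))]
top purple [((np.float64(181.1), np.float64(256.4)), (173, 251, 18, 11, 147)), ((np.float64(143.5), np.float64(291.0)), (134, 286, 20, 11, 169)), ((np.float64(163.4), np.float64(308.4)), (155, 303, 19, 12, 160))]
top green [((np.float64(324.0), np.float64(234.0)), (323, 230, 3, 9, 27)), ((np.float64(592.8), np.float64(469.1)), (590, 467, 7, 5, 21))]
side red [((np.float64(301.6), np.float64(194.7)), (284, 182, 37, 27, 362)), ((np.float64(330.4), np.float64(307.6)), (323, 306, 15, 4, 44)), ((np.float64(329.2), np.float64(323.0)), (322, 322, 16, 3, 44)), ((np.float64(263.8), np.float64(371.8)), (257, 364, 15, 17, 216))]
side blue [((np.float64(220.1), np.float64(308.4)), (189, 276, 61, 52, 1165)), ((np.float64(301.7), np.float64(306.2)), (294, 305, 16, 3, 40)), ((np.float64(299.8), np.float64(321.6)), (292, 320, 16, 4, 38)), ((np.float64(335.4), np.float64(393.0)), (328, 384, 16, 19, 239))]
side yellow [((np.float64(377.1), np.float64(225.1)), (366, 220, 21, 12, 163))]
side purple [((np.float64(303.1), np.float64(387.3)), (297, 369, 14, 38, 465)), ((np.float64(374.1), np.float64(421.9)), (366, 403, 18, 39, 524)), ((np.float64(341.9), np.float64(443.0)), (334, 424, 17, 40, 557))]
side green [((np.float64(322.1), np.float64(212.6)), (315, 206, 15, 14, 117))]
```

View pics/c1.png

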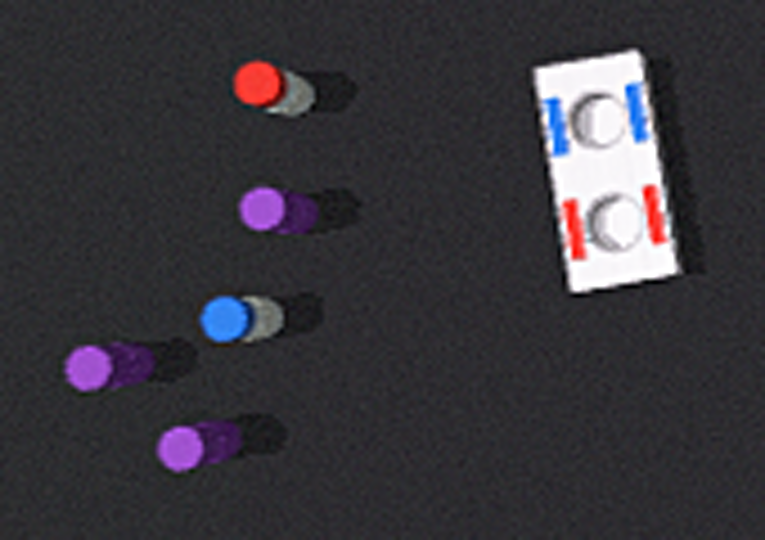

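View pics/c2.png

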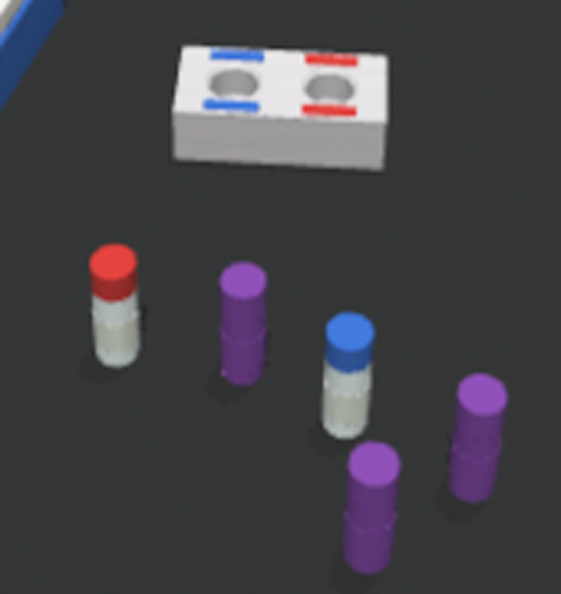

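Candidates, top-view pixels: red cap (177,228); blue cap (170,280). The purple look-alikes are at (181,256), (143,291) and (163,308), and none has a blue cap. The blue-capped one with the clear glass body at (170,280) is the target, and the close crops confirm it. The carrier's blue bars are at (243,238)/(261,234) and its red bars at (247,261)/(265,257).

Run:
```python
from h import *
for nm,t,s in(("red",(177.2,228.3),(263.8,371.8)),("blue",(169.9,280.4),(335.4,393)),("p1",(178,256),None),("p2",(139.5,291.5),None),("p3",(160,309),None)):
    print(nm,onz("top",*t,.069).round(4), onz("side",*s,.063).round(4) if s else "", tri(ray("top",*t),ray("side",*s)) if s else"")
# bores
B={}
for nm,t,s in(("rb",[(264.8,256.9),(247.4,261.1)],[(330.4,307.6),(329.2,323)]),("bb",[(260.8,234.5),(243.3,237.9)],[(301.7,306.2),(299.8,321.6)])):
    a=np.mean([onz("top",*p,.04) for p in t],0);b=np.mean([onz("side",*p,.04) for p in s],0);B[nm]=(a,b)
    print(nm,a.round(4),b.round(4))
print("dist",[np.linalg.norm(B["rb"][i]-B["bb"][i]).round(4) for i in(0,1)])
print("grip",onz("top",378.5,284,.089),onz("side",382,226,.08))
for p in [(333.5,271),(425,267.5),(326,187),(421,183)]: print(p,onz("top",*p,.086).round(4))
```

```text
red [0.5976 0.3466 0.069 ] [0.597  0.3461 0.063 ] (array([0.59722163, 0.3476745 , 0.06481178]), [np.float64(0.9), np.float64(0.9)])
blue [0.4669 0.3575 0.069 ] [0.4653 0.3569 0.063 ] (array([0.4659129 , 0.35858634, 0.06497464]), [np.float64(0.9), np.float64(0.9)])
p1 [0.5281 0.3408 0.069 ]  
p2 [0.4374 0.4309 0.069 ]  
p3 [0.3958 0.3778 0.069 ]  
rb [0.5272 0.1494 0.04  ] [0.5259 0.1463 0.04  ]
bb [0.5857 0.1622 0.04  ] [0.5847 0.1589 0.04  ]
dist [np.float64(0.0599), np.float64(0.0601)]
grip [ 0.47256167 -0.16008182  0.089     ] [ 0.47003767 -0.16398728  0.08      ]
(333.5, 271) [ 0.5014 -0.0485  0.086 ]
(425, 267.5) [ 0.5164 -0.2754  0.086 ]
(326, 187) [ 0.7112 -0.0243  0.086 ]
(421, 183) [ 0.7289 -0.2636  0.086 ]
```

>>> move_arm(claw=[1,1,1,1,1,1,1,1], dp=[[-0.03,0.09,0],[-0.05,0.17,0],[-0.05,0.17,0],[-0.05,0.17,0],[-0.05,0.17,0.05],[-0.05,0.17,0.05],[-0.05,0.17,0.05],[-0.05,0.17,0.05]], turn=[[0,0,0],[0,0,0],[0,0,0],[0,0,0],[0,0,0],[0,0,0],[0,0,0],[0,0,0]], grip_force=30)

```text
clock: 0.77
position: [0.3803, 0.4712, 0.1907]
ee_rot: [0.787, 0.617, -0.0, 0.0]
ft_force: [-0.2, 0.4, 0.3]
grip_width: 0.999
```

Run:
```python
from h import *
st(); print(rel([.597,.3465,.15]))
```

```text
t 0.77 p [0.3803 0.4712 0.1907] x [ 0.237  0.971 -0.   ] z [-0. -0. -1.] F [-0.2  0.4  0.3] w 0.999 j [-1.03  0.31  0.07  1.58 -0.02  1.26  0.38]
[-0.34838681  1.20064153  0.20332156]
```

>>> move_arm(claw=[1,1,1,1,1,1,1,1], dp=[[-0.05,0.17,0.03],[-0.05,0.17,0.03],[-0.05,0.17,0.03],[-0.05,0.17,0.03],[-0.05,0.17,0.03],[-0.04,0.12,0],[0,0,0],[0,0,0]], turn=[[0,0,0],[0,0,0],[0,0,0],[0,0,0],[0,0,0],[0,0,0],[0,0,0],[0,0,0]])

```text
clock: 1.43
position: [0.5549, 0.3683, 0.1605]
ee_rot: [0.788, 0.616, -0.001, 0.0]
ft_force: [-0.9, 0.3, -0.7]
grip_width: 0.997
```

Run:
```python
from h import *
st(); print(rel([.597,.3465,.15]))
```

```text
t 1.43 p [0.5549 0.3683 0.1605] x [ 0.241  0.971 -0.001] z [-0.001 -0.001 -1.   ] F [-0.9  0.3 -0.7] w 0.997 j [-0.77  0.46  0.16  1.44 -0.08  1.24  0.72]
[-0.05502127  0.23080216  0.05260738]
```

>>> move_arm(claw=[1,1,1,1,1,1], dp=[[-0.028,0.115,0.026],[-0.027,0.115,0.027],[0,0,0.15],[0,0,0.15],[0,0,0.15],[0,0,0]], turn=[[0,0,0],[0,0,0],[0,0,0],[0,0,0],[0,0,0],[0,0,0]])

```text
clock: 1.93
position: [0.5911, 0.348, 0.054]
ee_rot: [0.786, 0.618, -0.005, -0.001]
ft_force: [-1.1, -0.7, -2.5]
grip_width: 1.0
```

Run:
```python
from h import *
st(); print(rel([.597,.3465,.031]))
for n in("top","side"):
  im=cams.camera(n)[:,:,::-1]
  u,v=map(int,proj(n,[.597,.3465,.05])); cv2.imwrite(f"pics/{n}1.png",cv2.resize(im[max(0,v-70):v+70,u-90:u+90],None,fx=3,fy=3))
```

```text
t 1.93 p [0.5911 0.348  0.054 ] x [ 0.235  0.972 -0.007] z [-0.009 -0.005 -1.   ] F [-1.1 -0.7 -2.5] w 1.0 j [-0.71  0.61  0.16  1.46 -0.1   1.09  0.8 ]
[0.00022149 0.03149244 0.11453604]
```

View pics/side1.png

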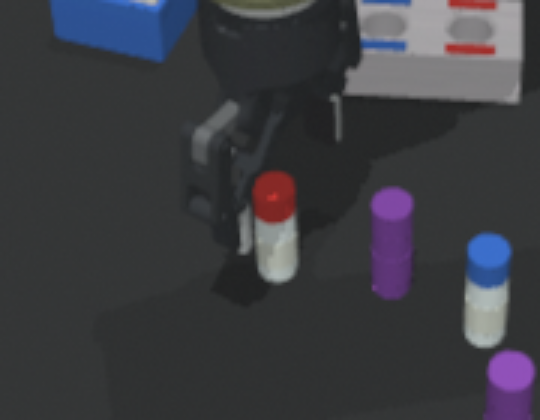

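The red vial stands upright between the open fingers: cap at crop (273,195), nearest pad tip at (243,230).

>>> move_arm(claw=[1,1,1], dp=[[0,0.015,0.05],[0,0.015,0.05],[0,0,0]], turn=[[0,0,0],[0,0,0],[0,0,0]])

```text
clock: 2.28
position: [0.6019, 0.3466, 0.0398]
ee_rot: [0.787, 0.617, -0.0, 0.0]
ft_force: [0.0, 0.1, -0.8]
grip_width: 1.002
```

Run:
```python
from h import *
st(); print(rel([.597,.3465,.031]))
```

```text
t 2.28 p [0.6019 0.3466 0.0398] x [ 0.238  0.971 -0.001] z [-0. -0. -1.] F [ 0.   0.1 -0.8] w 1.002 j [-0.7   0.63  0.16  1.45 -0.11  1.06  0.81]
[-0.00627886 -0.02346834  0.04404097]
```

>>> move_arm(claw=[1,1,1,1], dp=[[-0.006,-0.023,0.042],[0,0,0],[0,0,0],[0,0,0]], turn=[[0,0,0],[0,0,0],[0,0,0],[0,0,0]])

```text
clock: 2.62
position: [0.5969, 0.3472, 0.0327]
ee_rot: [0.787, 0.618, 0.0, -0.0]
ft_force: [0.2, 0.1, 0.4]
grip_width: 1.002
```

Run:
```python
from h import *
st(); print(rel([.597,.3465,.031]))
```

```text
t 2.62 p [0.5969 0.3472 0.0327] x [0.237 0.971 0.   ] z [ 0.  0. -1.] F [0.2 0.1 0.4] w 1.002 j [-0.7   0.63  0.16  1.47 -0.11  1.04  0.81]
[-0.00332526  0.00152472  0.0083586 ]
```

Close on the red vial.

>>> move_arm(claw=[0.5,0,0,0,0,0,0,0], dp=[[0,0,0],[0,0,0],[0,0,0],[0,0,0],[0,0,0],[0,0,0],[0,0,0],[0,0,0]], turn=[[0,0,0],[0,0,0],[0,0,0],[0,0,0],[0,0,0],[0,0,0],[0,0,0],[0,0,0]], grip_force=30)

```text
clock: 3.28
position: [0.5969, 0.347, 0.0324]
ee_rot: [0.787, 0.617, 0.0, -0.0]
ft_force: [0.2, 0.2, 0.2]
grip_width: 0.272
```

>>> move_arm(claw=[0,0,0,0], dp=[[0,0,-0.1],[0,0,-0.1],[0,0,-0.1],[0,0,0]], turn=[[0,0,0],[0,0,0],[0,0,0],[0,0,0]])

```text
clock: 3.62
position: [0.5989, 0.3481, 0.097]
ee_rot: [0.787, 0.617, 0.003, 0.0]
ft_force: [-0.4, 0.7, 0.3]
grip_width: 0.269
```

Run:
```python
from h import *
st(); print(rel([.527,.148,.115]))
for n in("side",):
  im=cams.camera(n)[:,:,::-1]
  u,v=map(int,proj(n,[.597,.3465,.09])); cv2.imwrite(f"pics/{n}2.png",cv2.resize(im[max(0,v-70):v+70,u-90:u+90],None,fx=3,fy=3))
```

```text
t 3.62 p [0.5989 0.3481 0.097 ] x [0.238 0.971 0.005] z [ 0.005  0.004 -1.   ] F [-0.4  0.7  0.3] w 0.269 j [-0.71  0.57  0.17  1.43 -0.1   1.15  0.8 ]
[-1.05666129 -0.11104333 -0.09556688]
```

View pics/side2.png

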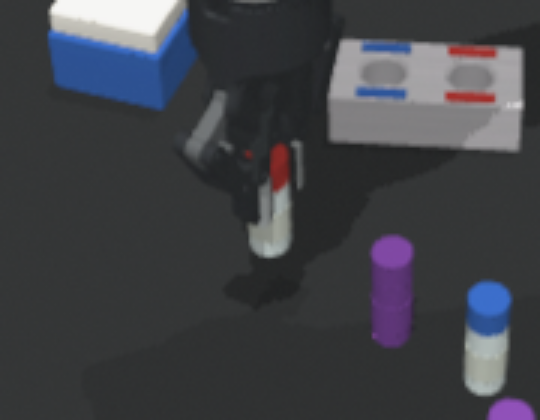

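The side crop shows the red vial lifted in the fingers: foot at (270,250), shadow well below it. Carrying it to the red bore.

>>> move_arm(claw=[0,0,0,0,0,0,0,0], dp=[[-0.08,-0.01,-0.05],[-0.15,-0.015,-0.05],[-0.15,-0.015,0],[-0.15,-0.015,0],[-0.15,-0.015,0],[-0.15,-0.015,0],[-0.14,-0.015,0],[-0.08,-0.01,0]], turn=[[0,0,0],[0,0,0],[0,0,0],[0,0,0],[0,0,0],[0,0,0],[0,0,0],[0,0,0]])

```text
clock: 4.33
position: [0.5243, 0.1446, 0.1114]
ee_rot: [0.787, 0.616, -0.001, 0.0]
ft_force: [1.3, -0.7, -0.3]
grip_width: 0.275
```

>>> move_arm(claw=[0,0,0], dp=[[0,0,0],[0,0,0],[0,0,0]], turn=[[0,0,0],[0,0,0],[0,0,0]])

```text
clock: 4.58
position: [0.5255, 0.1492, 0.1119]
ee_rot: [0.786, 0.618, -0.0, -0.0]
ft_force: [-0.7, 0.4, 0.3]
grip_width: 0.274
```

Run:
```python
from h import *
st(); print(rel([.5265,.148,.095]))
for n in("side","top"):
  im=cams.camera(n)
  print(n,blobs(im,"red"))
  u,v=map(int,proj(n,[.527,.148,.07])); cv2.imwrite(f"pics/{n}3.png",cv2.resize(im[max(0,v-70):v+70,u-90:u+90,::-1],None,fx=3,fy=3))
```

```text
t 4.58 p [0.5255 0.1492 0.1119] x [0.237 0.972 0.   ] z [-0.  0. -1.] F [-0.7  0.4  0.3] w 0.274 j [-0.55  0.26  0.22  1.83 -0.07  1.06  1.03]
[-0.00444136  0.00620606  0.08455519]
side [((np.float64(298.5), np.float64(192.7)), (284, 182, 28, 25, 290)), ((np.float64(329.0), np.float64(271.5)), (328, 270, 3, 4, 8)), ((np.float64(336.4), np.float64(276.6)), (335, 271, 4, 13, 47)), ((np.float64(330.4), np.float64(307.7)), (323, 306, 15, 4, 43)), ((np.float64(329.2), np.float64(323.0)), (322, 322, 16, 3, 44))]
top [((np.float64(323.2), np.float64(208.3)), (322, 191, 4, 36, 83)), ((np.float64(264.1), np.float64(253.4)), (263, 251, 3, 6, 17))]
```

View pics/side3.png

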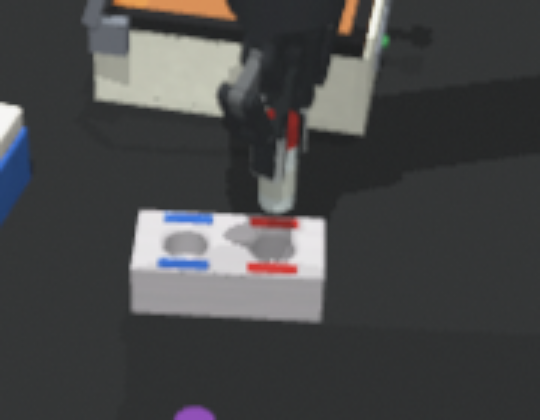

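View pics/top3.png

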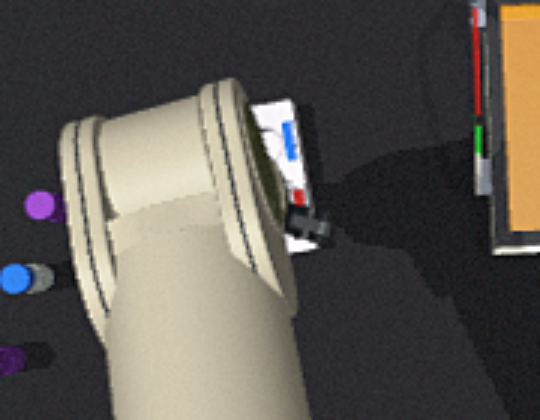

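Run:
```python
from h import *
u,v=map(int,proj("side",[.527,.148,.07]))
print("meas foot px",u-90+277/3,v-70+205/3, "exp", proj("side",[.5255,.1492,.0795]))
print("bore exp",proj("side",[.5265,.148,.04]),"meas",u-90+273/3,v-70+245/3)
```

```text
meas foot px 331.3333333333333 302.3333333333333 exp (np.float64(330.34110063623405), np.float64(301.4471144272912))
bore exp (np.float64(329.3507681730602), np.float64(315.64250088557253)) meas 330.0 315.6666666666667
```

>>> move_arm(claw=[0,0,0,0,0,0], dp=[[-0.004,0.005,0.06],[0,0,0.06],[0,0,0.06],[0,0,0.06],[0,0,0],[0,0,0]], turn=[[0,0,0],[0,0,0],[0,0,0],[0,0,0],[0,0,0],[0,0,0]])

```text
clock: 5.18
position: [0.5257, 0.147, 0.0631]
ee_rot: [0.787, 0.617, -0.001, -0.0]
ft_force: [0.8, -0.5, -0.2]
grip_width: 0.27
```

>>> move_arm(claw=[0,0,0,0,0], dp=[[0,0,0.025],[0,0,0.025],[0,0,0.025],[0,0,0],[0,0,0]], turn=[[0,0,0],[0,0,0],[0,0,0],[0,0,0],[0,0,0]])

```text
clock: 5.6
position: [0.5262, 0.1471, 0.0491]
ee_rot: [0.787, 0.617, -0.0, -0.0]
ft_force: [-0.1, 0.6, -0.4]
grip_width: 0.271
```

Run:
```python
from h import *
st(); print(rel([.5265,.148,.0474]))
for n in("side",):
  im=cams.camera(n)
  print(n,blobs(im,"red"))
  u,v=map(int,proj(n,[.527,.148,.07])); cv2.imwrite(f"pics/{n}4.png",cv2.resize(im[max(0,v-70):v+70,u-90:u+90,::-1],None,fx=3,fy=3))
```

```text
t 5.6 p [0.5262 0.1471 0.0491] x [ 0.238  0.971 -0.   ] z [-0. -0. -1.] F [-0.1  0.6 -0.4] w 0.271 j [-0.54  0.34  0.22  1.87 -0.09  0.94  1.05]
[0.00448384 0.0002717  0.00832025]
side [((np.float64(298.7), np.float64(192.8)), (284, 182, 29, 25, 296)), ((np.float64(327.4), np.float64(296.2)), (326, 295, 4, 4, 10)), ((np.float64(334.7), np.float64(300.6)), (333, 295, 5, 12, 46)), ((np.float64(329.4), np.float64(323.0)), (322, 322, 16, 3, 43))]
```

View pics/side4.png

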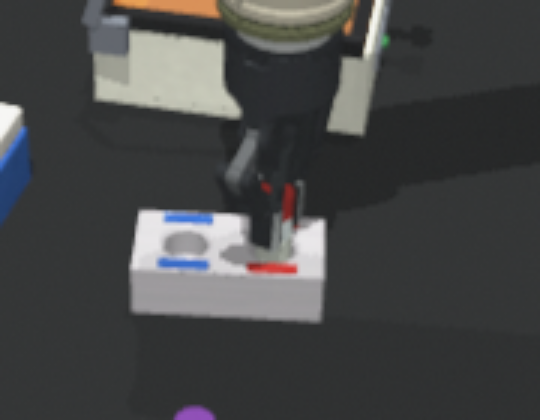

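The red vial is inside the bore with no side force. Releasing it and backing up.

>>> move_arm(claw=[0,0.4,0.7,1,1,1,1,1], dp=[[0.004,0,0.006],[0,0,0],[0,0,0],[0,0,0],[0,0,0],[0,0,-0.1],[0,0,-0.15],[0,0,-0.15]], turn=[[0,0,0],[0,0,0],[0,0,0],[0,0,0],[0,0,0],[0,0,0],[0,0,0],[0,0,0]])

```text
clock: 6.32
position: [0.5259, 0.1476, 0.1285]
ee_rot: [0.787, 0.617, -0.001, -0.0]
ft_force: [0.4, -0.6, 0.9]
grip_width: 1.0
```

Run:
```python
from h import *
st(); print(rel([.466,.3575,.13]))
for n in("side",):
  im=cams.camera(n)
  print(n,blobs(im,"red"))
  u,v=map(int,proj(n,[.527,.148,.07])); cv2.imwrite(f"pics/{n}5.png",cv2.resize(im[max(0,v-70):v+70,u-90:u+90,::-1],None,fx=3,fy=3))
```

```text
t 6.32 p [0.5259 0.1476 0.1285] x [ 0.238  0.971 -0.001] z [-0.002 -0.001 -1.   ] F [ 0.4 -0.6  0.9] w 1.0 j [-0.56  0.24  0.23  1.81 -0.06  1.1   1.02]
[ 0.94807464 -0.54025254 -0.0079468 ]
side [((np.float64(299.5), np.float64(193.5)), (284, 182, 31, 28, 315)), ((np.float64(330.3), np.float64(301.5)), (324, 294, 14, 16, 168)), ((np.float64(329.2), np.float64(323.0)), (322, 322, 16, 3, 44))]
```

View pics/side5.png

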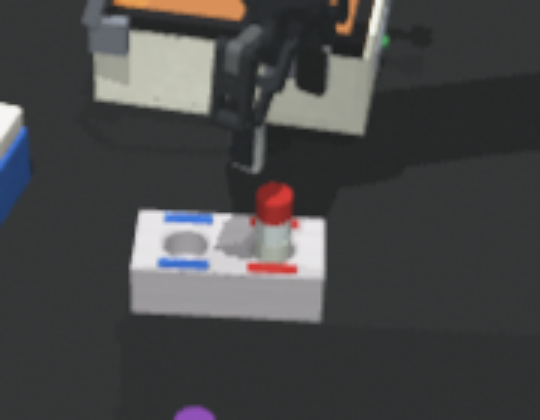

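The red vial stands home in the red bore, cap at crop (275,203). Next the blue vial.

>>> move_arm(claw=[1,1,1,1,1,1,1,1], dp=[[0.08,-0.045,0],[0.145,-0.083,0],[0.145,-0.083,0],[0.145,-0.083,0],[0.145,-0.083,0],[0.145,-0.083,0],[0.143,-0.08,0],[0,0,0]], turn=[[0,0,0],[0,0,0],[0,0,0],[0,0,0],[0,0,0],[0,0,0],[0,0,0],[0,0,0]])

```text
clock: 7.03
position: [0.4628, 0.3653, 0.1279]
ee_rot: [0.784, 0.621, 0.0, -0.002]
ft_force: [-1.1, 0.2, -0.2]
grip_width: 1.0
```

>>> move_arm(claw=[1,1,1], dp=[[0,0,0],[0,0,0],[0,0,0]], turn=[[0,0,0],[0,0,0],[0,0,0]])

```text
clock: 7.28
position: [0.4675, 0.3564, 0.1281]
ee_rot: [0.787, 0.617, -0.0, 0.0]
ft_force: [-0.2, 0.2, 0.2]
grip_width: 0.998
```

Run:
```python
from h import *
st(); print(rel([.466,.3575,.032]))
```

```text
t 7.28 p [0.4675 0.3564 0.1281] x [ 0.239  0.971 -0.   ] z [ 0. -0. -1.] F [-0.2  0.2  0.2] w 0.998 j [-0.82  0.33  0.11  1.7  -0.04  1.12  0.63]
[ 0.00371685 -0.00871849  0.48049927]
```

>>> move_arm(claw=[1,1,1,1,1,1,1], dp=[[0.004,-0.009,0.08],[0,0,0.1],[0,0,0.1],[0,0,0.1],[0,0,0.1],[0,0,0],[0,0,0]], turn=[[0,0,0],[0,0,0],[0,0,0],[0,0,0],[0,0,0],[0,0,0],[0,0,0]])

```text
clock: 7.87
position: [0.4653, 0.3575, 0.0318]
ee_rot: [0.787, 0.617, -0.001, 0.0]
ft_force: [-0.1, 1.4, 0.1]
grip_width: 1.001
```

Run:
```python
from h import *
st(); print(rel([.466,.3575,.032]))
for n in("side",):
  im=cams.camera(n)
  u,v=map(int,proj(n,[.466,.3575,.05])); cv2.imwrite(f"pics/{n}6.png",cv2.resize(im[max(0,v-70):v+70,u-90:u+90,::-1],None,fx=3,fy=3))
```

```text
t 7.87 p [0.4653 0.3575 0.0318] x [ 0.239  0.971 -0.002] z [-0.001 -0.001 -1.   ] F [-0.1  1.4  0.1] w 1.001 j [-0.81  0.44  0.1   1.77 -0.05  0.94  0.63]
[ 0.00063268  0.00333589 -0.00118125]
```

View pics/side6.png

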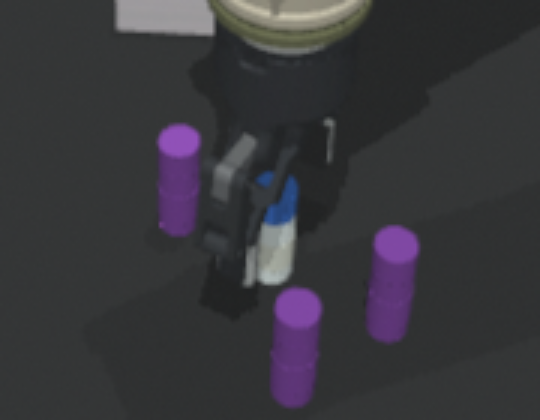

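The blue vial, crop (277,195), is between the jaws and the purple ones are clear. Closing and lifting.

>>> move_arm(claw=[0.5,0,0,0,0,0,0,0], dp=[[0,0,0],[0,0,0],[0,0,0],[0,0,0],[0,0,0],[0,0,0],[0,0,0],[0,0,0]], turn=[[0,0,0],[0,0,0],[0,0,0],[0,0,0],[0,0,0],[0,0,0],[0,0,0],[0,0,0]])

```text
clock: 8.58
position: [0.4653, 0.3592, 0.0325]
ee_rot: [0.787, 0.617, 0.0, -0.0]
ft_force: [-0.2, -1.4, 4.0]
grip_width: 0.271
```

>>> move_arm(claw=[0,0,0,0,0,0,0], dp=[[0,0,-0.1],[0,0,-0.15],[0,0,-0.15],[0,0,-0.15],[0,0,0],[0,0,0],[0,0,0]], turn=[[0,0,0],[0,0,0],[0,0,0],[0,0,0],[0,0,0],[0,0,0],[0,0,0]])

```text
clock: 9.17
position: [0.4648, 0.3588, 0.1413]
ee_rot: [0.787, 0.618, -0.0, -0.0]
ft_force: [-0.6, -1.5, 0.5]
grip_width: 0.274
```

Run:
```python
from h import *
st(); print(rel([.585,.1605,.14]))
```

```text
t 9.17 p [0.4648 0.3588 0.1413] x [ 0.237  0.971 -0.001] z [-0.001 -0.001 -1.   ] F [-0.6 -1.5  0.5] w 0.274 j [-0.82  0.31  0.11  1.68 -0.04  1.15  0.62]
[-0.8203366   0.81937396  0.0067527 ]
```

>>> move_arm(claw=[0,0,0,0,0,0,0,0], dp=[[-0.06,0.06,0],[-0.12,0.12,0],[-0.12,0.12,0],[-0.12,0.12,0],[-0.12,0.12,0],[-0.12,0.12,0],[-0.1,0.1,0],[-0.06,0.06,0]], turn=[[0,0,0],[0,0,0],[0,0,0],[0,0,0],[0,0,0],[0,0,0],[0,0,0],[0,0,0]])

```text
clock: 9.83
position: [0.5862, 0.1563, 0.1403]
ee_rot: [0.788, 0.616, -0.002, 0.0]
ft_force: [0.6, -0.5, -0.3]
grip_width: 0.272
```

>>> move_arm(claw=[0,0,0], dp=[[0,0,0],[0,0,0],[0,0,0]], turn=[[0,0,0],[0,0,0],[0,0,0]])

```text
clock: 10.08
position: [0.5845, 0.1617, 0.1408]
ee_rot: [0.786, 0.618, -0.001, -0.001]
ft_force: [-0.3, 0.3, -0.8]
grip_width: 0.271
```

Run:
```python
from h import *
st(); print(rel([.585,.1603,.0474]))
p=manip.get_obs()["position"]
for n in("side",):
  im=cams.camera(n)
  u,v=map(int,proj(n,[.585,.16,.09])); cv2.imwrite(f"pics/{n}7.png",cv2.resize(im[max(0,v-70):v+70,u-90:u+90,::-1],None,fx=3,fy=3))
  q=proj(n,[p[0],p[1],p[2]-.0325]);print("foot exp crop",(q[0]-u+90)*3,(q[1]-v+70)*3)
  q=proj(n,[.585,.1603,.04]);print("bore exp crop",(q[0]-u+90)*3,(q[1]-v+70)*3)
```

```text
t 10.08 p [0.5845 0.1617 0.1408] x [ 0.237  0.972 -0.001] z [-0.002 -0.    -1.   ] F [-0.3  0.3 -0.8] w 0.271 j [-0.53  0.36  0.22  1.64 -0.09  1.16  1.05]
[-0.00586921  0.00501968  0.46720576]
foot exp crop 271.6260036117765 191.57957994994877
bore exp crop 271.27154737192535 267.4798799889865
```

View pics/side7.png

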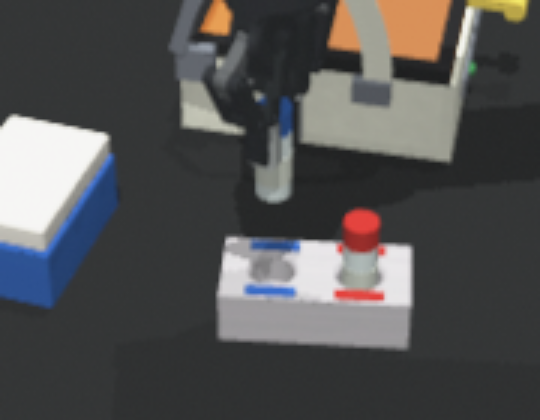

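The vial foot at crop (273,192) is in line with the blue bore at (272,268). Lowering.

>>> move_arm(claw=[0,0,0,0,0,0,0,0], dp=[[-0.006,0.005,0.09],[0,0,0.09],[0,0,0.09],[0,0,0.06],[0,0,0.04],[0,0,0.03],[0,0,0],[0,0,0]], turn=[[0,0,0],[0,0,0],[0,0,0],[0,0,0],[0,0,0],[0,0,0],[0,0,0],[0,0,0]])

```text
clock: 10.8
position: [0.5864, 0.1596, 0.0625]
ee_rot: [0.787, 0.618, 0.0, 0.0]
ft_force: [-0.7, -0.4, 0.2]
grip_width: 0.271
```

>>> move_arm(claw=[0,0,0,0], dp=[[0,0,0.03],[0,0,0.03],[0,0,0],[0,0,0]], turn=[[0,0,0],[0,0,0],[0,0,0],[0,0,0]])

```text
clock: 11.13
position: [0.586, 0.1593, 0.0497]
ee_rot: [0.787, 0.617, -0.0, -0.0]
ft_force: [-0.2, 0.4, -1.5]
grip_width: 0.27
```

Run:
```python
from h import *
st(); print(rel([.585,.1603,.0474]))
```

```text
t 11.13 p [0.586  0.1593 0.0497] x [ 0.238  0.971 -0.   ] z [-0.001 -0.    -1.   ] F [-0.2  0.4 -1.5] w 0.27 j [-0.51  0.46  0.21  1.71 -0.11  0.99  1.07]
[ 0.0037936  -0.00602699  0.01174704]
```

>>> move_arm(claw=[0,0,0.4,0.7,1,1,1,1], dp=[[0,0,0.009],[0,0,0],[0,0,0],[0,0,0],[0,0,0],[0,0,0],[0,0,-0.12],[0,0,-0.18]], turn=[[0,0,0],[0,0,0],[0,0,0],[0,0,0],[0,0,0],[0,0,0],[0,0,0],[0,0,0]])

```text
clock: 11.8
position: [0.5839, 0.1586, 0.1056]
ee_rot: [0.787, 0.617, -0.003, -0.001]
ft_force: [-0.0, 0.7, -0.0]
grip_width: 0.999
```

>>> move_arm(claw=[1,1,1,1,1,1], dp=[[0,0,-0.18],[-0.1,-0.05,-0.18],[-0.15,-0.05,-0.05],[-0.15,-0.05,0],[0,0,0],[0,0,0]], turn=[[0,0,0],[0,0,0],[0,0,0],[0,0,0],[0,0,0],[0,0,0]])

```text
clock: 12.3
position: [0.5381, 0.0875, 0.1904]
ee_rot: [0.787, 0.616, 0.001, 0.0]
ft_force: [-0.3, 0.8, 0.3]
grip_width: 1.0
```

Run:
```python
from h import *
st()
for n in("side","top"):
  im=cams.camera(n)
  for c in("red","blue","yellow"): print(n,c,blobs(im,c))
  cv2.imwrite(f"pics/{n}8.png",im[:,:,::-1])
```

```text
t 12.3 p [0.5381 0.0875 0.1904] x [0.24  0.971 0.001] z [ 0.001  0.001 -1.   ] F [-0.3  0.8  0.3] w 1.0 j [-0.48  0.18  0.26  1.75 -0.05  1.22  1.13]
side red [((np.float64(299.5), np.float64(193.3)), (284, 182, 31, 27, 314)), ((np.float64(330.2), np.float64(301.3)), (324, 294, 14, 16, 171)), ((np.float64(329.2), np.float64(323.0)), (322, 322, 16, 3, 44))]
side blue [((np.float64(220.1), np.float64(308.4)), (189, 276, 61, 52, 1165)), ((np.float64(300.3), np.float64(299.2)), (294, 292, 13, 15, 156)), ((np.float64(308.0), np.float64(306.5)), (307, 306, 3, 2, 6)), ((np.float64(299.7), np.float64(321.5)), (292, 320, 16, 4, 38))]
side yellow [((np.float64(377.1), np.float64(225.1)), (366, 220, 21, 12, 162))]
top red [((np.float64(323.2), np.float64(208.3)), (322, 191, 4, 36, 81))]
top blue [((np.float64(267.7), np.float64(177.1)), (238, 149, 50, 36, 304))]
top yellow [((np.float64(378.6), np.float64(279.3)), (373, 268, 13, 21, 161))]
```

View pics/side8.png

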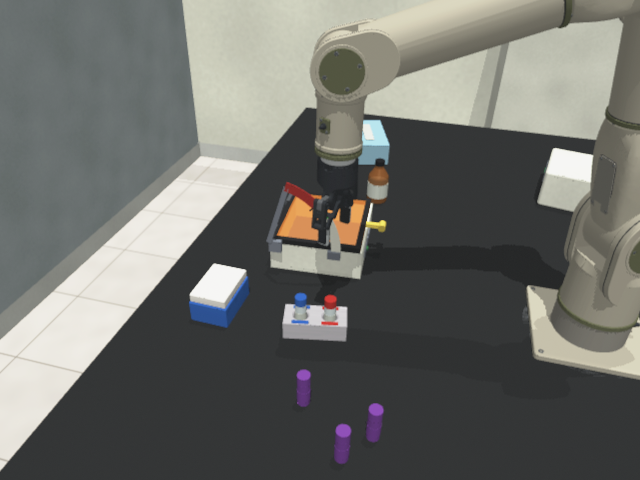

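View pics/top8.png

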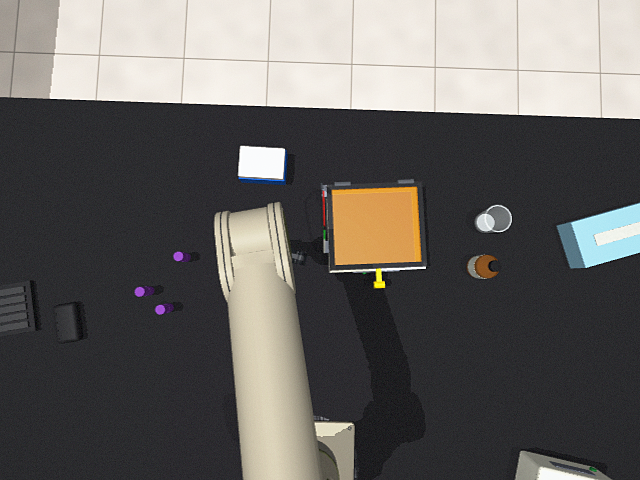

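Both vials stand home (blue cap at side (300,299), red at (330,301)) and the arm is clear of the grip. Measuring the grip and the viewer's yaw.

Run:
```python
from h import *
# vial caps check: home cap centre z=.076
for nm,b,s in(("red",(.5265,.148),(330.2,301.3)),("blue",(.585,.1605),(300.3,299.2))):
    print(nm,"exp px",np.round(proj("side",[*b,.078]),1),"meas",s)
im=cv2.imread("pics/top8.png"); h=cv2.cvtColor(im,cv2.COLOR_BGR2HSV)
m=cv2.inRange(h,(22,110,60),(36,255,255))[262:295,365:392]
for i,r in enumerate(m): 
    if r.any(): print(262+i,"".join(".#"[int(x>0)] for x in r))
cv2.imwrite("pics/g.png",np.hstack([cv2.resize(im[255:300,350:405],(400,330)),cv2.resize(cv2.imread("pics/side8.png")[205:245,350:400],(400,330))]))
```

```text
red exp px [330.  301.5] meas (330.2, 301.3)
blue exp px [300.4 300.1] meas (300.3, 299.2)
268 ...........#####...........
269 ...........#####...........
270 ...........#####...........
271 ...........#####...........
272 ..........#######..........
273 ..........#######..........
274 ..........#######..........
275 ..........#######..........
276 ...........######..........
277 ...........######..........
278 ...........######..........
279 ...........######..........
280 ...........######..........
281 .........###########.......
282 ........############.......
283 ........############.......
284 ........#############......
285 ........#############......
286 ........############.......
287 ........############.......
288 .........######............
```

View pics/g.png

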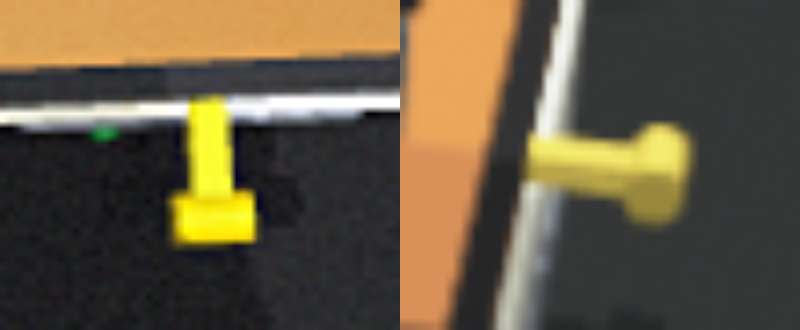

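Run:
```python
from h import *
print(onz("top",378.8,284.5,.083),onz("side",381.9,226,.082),tri(ray("top",378.8,284.5),ray("side",381.9,226)))
ang=np.radians(94)
o=manip.get_obs();p=o["position"]
print(rel([.469,-.163,.19]))
```

```text
[ 0.47127459 -0.1616985   0.083     ] [ 0.46994961 -0.16070976  0.082     ] (array([ 0.47067049, -0.16204107,  0.08110756]), [np.float64(0.6), np.float64(0.6)])
[-1.30987833 -0.03780268 -0.00206559]
```

>>> move_arm(claw=[1,1,1,1,1,1,1,1], dp=[[-0.08,0,0],[-0.17,0,0],[-0.19,-0.01,0],[-0.19,-0.01,0],[-0.19,-0.01,0],[-0.19,0,0],[-0.18,0,0],[-0.12,0,0]], turn=[[0,0,0],[0,0,0],[0,0,0],[0,0,0],[0,0,0],[0,0,0],[0,0,0],[0,0,0]])

```text
clock: 13.07
position: [0.4697, -0.1668, 0.1896]
ee_rot: [0.787, 0.617, -0.0, 0.0]
ft_force: [-0.5, 0.1, -0.1]
grip_width: 0.999
```

>>> move_arm(claw=[1,1,1,1,1,1,1,1], dp=[[0,0,0],[0,0,0],[0,0,0],[0,0,0],[0,0,0],[0,0,0],[0,0,0],[0,0,0]], turn=[[0,0,-0.08],[0,0,-0.08],[0,0,-0.08],[0,0,-0.08],[0,0,-0.08],[0,0,0],[0,0,0],[0,0,0]])

```text
clock: 13.73
position: [0.4706, -0.1636, 0.1895]
ee_rot: [0.681, 0.732, -0.0, -0.0]
ft_force: [0.0, 0.4, 1.0]
grip_width: 1.0
```

Run:
```python
from h import *
st();r=R.from_quat(manip.get_obs()["ee_rot"]).as_matrix();print(np.degrees(np.arctan2(r[1,0],r[0,0])))
print(rel([.4705,-.1615,.062]))
```

```text
t 13.73 p [ 0.4706 -0.1636  0.1895] x [-0.073  0.997 -0.   ] z [-0. -0. -1.] F [0.  0.4 1. ] w 1.0 j [-0.19  0.07  0.45  1.87 -0.03  1.21  1.92]
94.19250652205436
[1.05153733e-02 5.22207046e-04 6.37372710e-01]
```

>>> move_arm(claw=[1,1,1,1,1,1,1,1], dp=[[0.01,0,0.08],[0,0,0.12],[0,0,0.12],[0,0,0.12],[0,0,0.12],[0,0,0.08],[0,0,0],[0,0,0]], turn=[[0,0,0],[0,0,0],[0,0,0],[0,0,0],[0,0,0],[0,0,0],[0,0,0],[0,0,0]])

```text
clock: 14.4
position: [0.4698, -0.1619, 0.0614]
ee_rot: [0.681, 0.733, -0.001, -0.001]
ft_force: [0.7, 0.6, 0.7]
grip_width: 1.001
```

Run:
```python
from h import *
st();print(rel([.4705,-.1615,.060]))
im=cams.camera("side");print(blobs(im,"yellow"))
u,v=map(int,proj("side",[.4705,-.16,.08])); cv2.imwrite(f"pics/side9.png",cv2.resize(im[v-60:v+60,u-80:u+80,::-1],None,fx=4,fy=4))
```

```text
t 14.4 p [ 0.4698 -0.1619  0.0614] x [-0.073  0.997  0.   ] z [-0.002 -0.    -1.   ] F [0.7 0.6 0.7] w 1.001 j [-0.16  0.24  0.44  2.   -0.12  0.93  1.99]
[0.00198172 0.0035438  0.00723858]
[((np.float64(371.2), np.float64(224.6)), (366, 221, 11, 8, 68))]
```

View pics/side9.png

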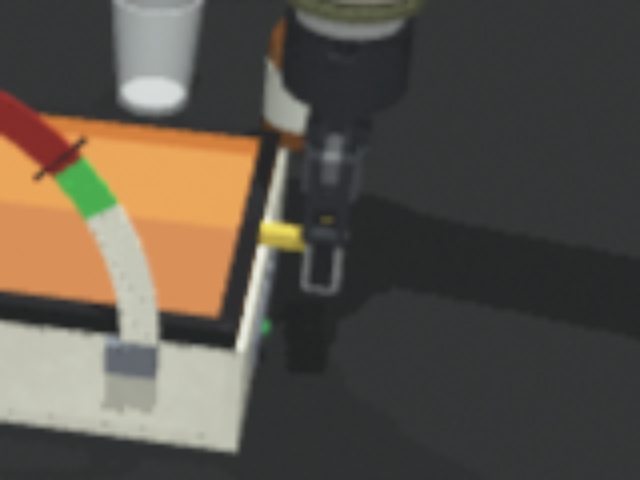

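The near finger at crop (325,240) straddles the bar and the tongue at (283,236) leads to it. Closing.

>>> move_arm(claw=[0.6,0.35,0,0,0,0,0,0], dp=[[0.002,0.003,0.005],[0,0,0],[0,0,0],[0,0,0],[0,0,0],[0,0,0],[0,0,0],[0,0,0]], turn=[[0,0,0],[0,0,0],[0,0,0],[0,0,0],[0,0,0],[0,0,0],[0,0,0],[0,0,0]], grip_force=30)

```text
clock: 15.12
position: [0.471, -0.1625, 0.0611]
ee_rot: [0.681, 0.733, 0.0, 0.001]
ft_force: [1.0, -5.6, 3.0]
grip_width: 0.295
```

Run:
```python
from h import *
st()
p=manip.get_obs()["position"]
# arc waypoints in tool fractions, yaw 4 deg
a=np.radians(4.2);xh=np.array([np.cos(a),np.sin(a),0])
prev=p
for th in [.1,.2,.3,.4,.5,.6,.65,.7,.75,.8,.86]:
    q=p+xh*.255*(1-np.cos(th))+np.array([0,0,.255*np.sin(th)])
    r=R.from_quat(manip.get_obs()["ee_rot"]).inv().apply(q-prev)/.2;prev=q;print(th,q.round(4),r.round(3))
```

```text
t 15.12 p [ 0.471  -0.1625  0.0611] x [-0.073  0.997 -0.001] z [ 0.001 -0.001 -1.   ] F [ 1.  -5.6  3. ] w 0.295 j [-0.16  0.24  0.44  2.   -0.13  0.93  1.99]
0.1 [ 0.4723 -0.1624  0.0865] [-0.     0.007 -0.127]
0.2 [ 0.4761 -0.1621  0.1117] [-0.     0.019 -0.126]
0.3 [ 0.4824 -0.1616  0.1364] [-0.     0.032 -0.123]
0.4 [ 0.4911 -0.161   0.1604] [-0.     0.044 -0.12 ]
0.5 [ 0.5021 -0.1602  0.1833] [-0.     0.056 -0.115]
0.6 [ 0.5154 -0.1592  0.2051] [-0.     0.067 -0.109]
0.65 [ 0.5229 -0.1587  0.2154] [-0.     0.037 -0.052]
0.7 [ 0.5308 -0.1581  0.2254] [-0.    0.04 -0.05]
0.75 [ 0.5392 -0.1575  0.2349] [-0.     0.042 -0.048]
0.8 [ 0.5481 -0.1568  0.244 ] [-0.     0.045 -0.045]
0.86 [ 0.5594 -0.156   0.2543] [-0.     0.056 -0.052]
```

>>> move_arm(claw=[0,0,0,0,0,0,0,0], dp=[[0,0.003,-0.063],[0,0.004,-0.064],[0,0.008,-0.063],[0,0.011,-0.063],[0,0.014,-0.062],[0,0.018,-0.061],[0,0,0],[0,0,0]], turn=[[0,0,0],[0,0,0],[0,0,0],[0,0,0],[0,0,0],[0,0,0],[0,0,0],[0,0,0]])

```text
clock: 15.78
position: [0.4821, -0.1617, 0.1362]
ee_rot: [0.681, 0.733, -0.0, 0.0]
ft_force: [1.1, -5.3, -2.2]
grip_width: 0.297
```

Run:
```python
from h import *
st()
im=cams.camera("side")
cv2.imwrite(f"pics/side10.png",cv2.resize(im[130:290,240:420,::-1],None,fx=3.5,fy=3.5))
```

```text
t 15.78 p [ 0.4821 -0.1617  0.1362] x [-0.074  0.997 -0.001] z [ 0.    -0.001 -1.   ] F [ 1.1 -5.3 -2.2] w 0.297 j [-0.18  0.15  0.45  1.91 -0.08  1.1   1.95]
```

View pics/side10.png

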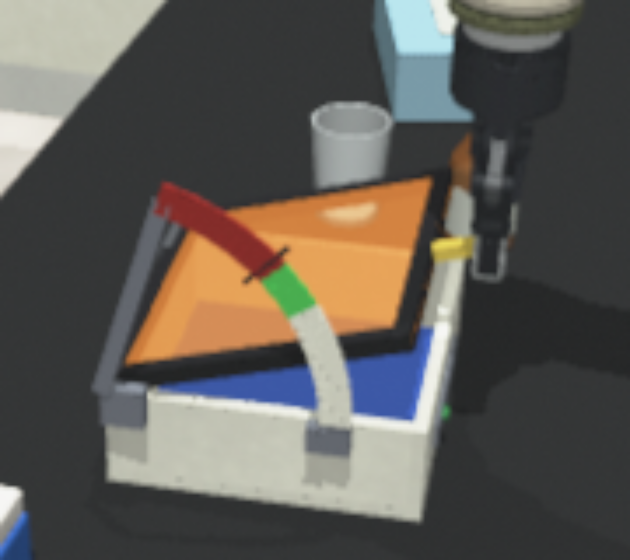

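The hood follows. Its edge is at about 0.3 rad on the scale, crop (325,350). Carrying on.

>>> move_arm(claw=[0,0,0,0,0,0,0,0], dp=[[0,0.021,-0.06],[0,0.023,-0.06],[0,0.027,-0.058],[0,0.029,-0.057],[0,0.032,-0.055],[0,0.035,-0.054],[0,0,0],[0,0,0]], turn=[[0,0,0],[0,0,0],[0,0,0],[0,0,0],[0,0,0],[0,0,0],[0,0,0],[0,0,0]])

```text
clock: 16.5
position: [0.5152, -0.1594, 0.2049]
ee_rot: [0.681, 0.733, -0.001, 0.0]
ft_force: [-1.0, -5.8, -0.3]
grip_width: 0.294
```

>>> move_arm(claw=[0,0,0,0,0,0], dp=[[0,0.037,-0.052],[0,0.04,-0.05],[0,0.042,-0.048],[0,0.045,-0.045],[0,0,0],[0,0,0]], turn=[[0,0,0],[0,0,0],[0,0,0],[0,0,0],[0,0,0],[0,0,0]])

```text
clock: 17.0
position: [0.548, -0.157, 0.2439]
ee_rot: [0.681, 0.733, -0.001, 0.0]
ft_force: [-1.4, -5.8, 0.8]
grip_width: 0.298
```

```bash
cat >> h.py <<'E'
def hood():
    p=manip.get_obs()["position"];p0=np.array([.471,-.1625,.0611])
    h=p0+.255*np.array([np.cos(np.radians(4.2)),np.sin(np.radians(4.2)),0]);d=p-h
    print("theta",np.arctan2(d[2],np.hypot(*d[:2])).round(3),"r",np.linalg.norm(d).round(4))
E
python3 - <<'E'
from h import *
st();hood()
im=cams.camera("side")
cv2.imwrite(f"pics/side11.png",cv2.resize(im[110:290,240:420,::-1],None,fx=3.3,fy=3.3))
E
```

```text
t 17.0 p [ 0.548  -0.157   0.2439] x [-0.073  0.997 -0.001] z [-0.001 -0.001 -1.   ] F [-1.4 -5.8  0.8] w 0.298 j [-0.19  0.21  0.46  1.62 -0.09  1.34  1.92]
theta 0.799 r 0.255
```

View pics/side11.png

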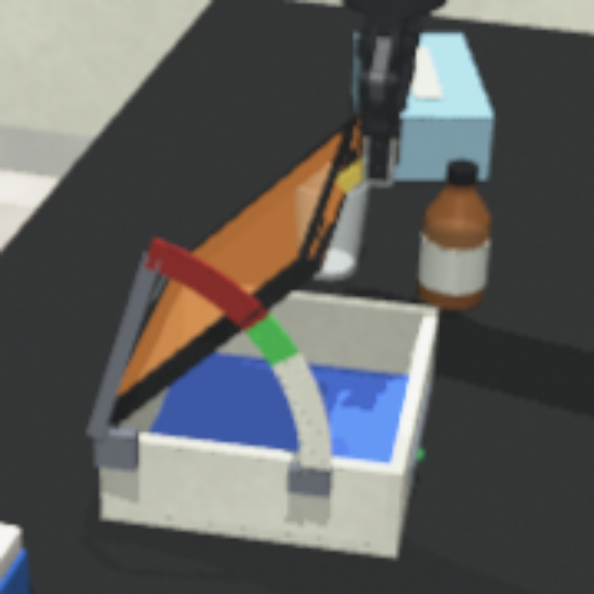

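The hood edge is now at the black mark, crop (250,320), matching the computed 0.80. Going on to about 0.90.

>>> move_arm(claw=[0,0,0,0,0,0,0,0], dp=[[0,0.032,-0.029],[0,0.032,-0.028],[0,0.032,-0.027],[0,0,0],[0,0,0],[0,0,0],[0,0,0],[0,0,0]], turn=[[0,0,0],[0,0,0],[0,0,0],[0,0,0],[0,0,0],[0,0,0],[0,0,0],[0,0,0]])

```text
clock: 17.72
position: [0.5668, -0.1558, 0.2604]
ee_rot: [0.681, 0.732, -0.001, 0.0]
ft_force: [-0.1, -5.2, 1.1]
grip_width: 0.297
```

Run:
```python
from h import *
st();hood()
im=cams.camera("side")
cv2.imwrite(f"pics/side12.png",cv2.resize(im[110:290,240:420,::-1],None,fx=3.3,fy=3.3))
```

```text
t 17.72 p [ 0.5668 -0.1558  0.2604] x [-0.073  0.997 -0.001] z [-0.001 -0.001 -1.   ] F [-0.1 -5.2  1.1] w 0.297 j [-0.19  0.24  0.46  1.54 -0.11  1.38  1.92]
theta 0.897 r 0.2549
```

View pics/side12.png

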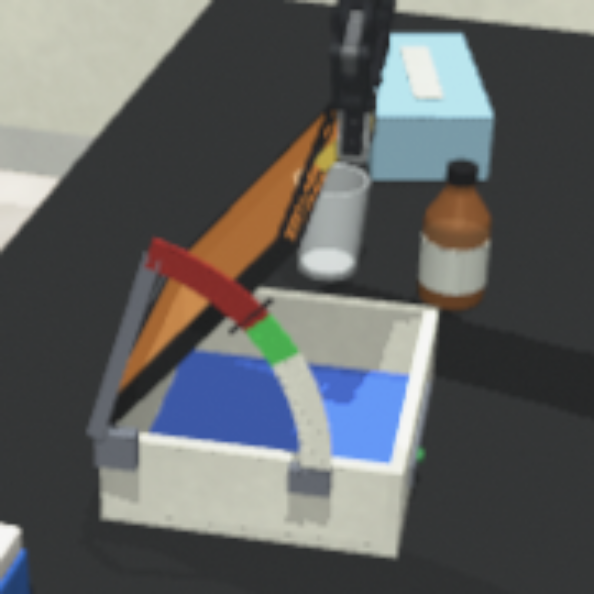

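The hood edge is now above the black mark, about 0.90 rad. Easing back to about 0.67.

>>> move_arm(claw=[0,0,0,0,0,0,0,0], dp=[[0,-0.037,0.031],[0,-0.036,0.032],[0,-0.034,0.034],[0,-0.034,0.034],[0,-0.032,0.036],[0,-0.031,0.037],[0,0,0],[0,0,0]], turn=[[0,0,0],[0,0,0],[0,0,0],[0,0,0],[0,0,0],[0,0,0],[0,0,0],[0,0,0]])

```text
clock: 18.43
position: [0.5262, -0.1586, 0.2195]
ee_rot: [0.681, 0.732, -0.0, 0.0]
ft_force: [-0.3, -6.1, 0.9]
grip_width: 0.298
```

>>> move_arm(claw=[0,0,0,0,0,0,0,0], dp=[[0,0,0],[0,0,0],[0,0,0],[0,0,0],[0,0,0],[0,0,0],[0,0,0],[0,0,0]], turn=[[0,0,0],[0,0,0],[0,0,0],[0,0,0],[0,0,0],[0,0,0],[0,0,0],[0,0,0]])

```text
clock: 19.1
position: [0.5265, -0.1586, 0.2198]
ee_rot: [0.681, 0.732, -0.0, 0.0]
ft_force: [-1.4, -5.6, 0.3]
grip_width: 0.296
```

Run:
```python
from h import *
st();hood()
im=cams.camera("side")
cv2.imwrite(f"pics/side13.png",cv2.resize(im[110:350,240:420,::-1],None,fx=2.5,fy=2.5))
print(blobs(im,"red"),blobs(im,"blue"),manip.get_obs()["joint_velocities"].round(4))
hood()
```

```text
t 19.1 p [ 0.5265 -0.1586  0.2198] x [-0.073  0.997 -0.001] z [-0.    -0.001 -1.   ] F [-1.4 -5.6  0.3] w 0.296 j [-0.2   0.17  0.46  1.7  -0.08  1.28  1.92]
theta 0.672 r 0.2549
[((np.float64(301.6), np.float64(194.8)), (284, 182, 37, 27, 358)), ((np.float64(330.2), np.float64(301.4)), (324, 294, 14, 16, 170)), ((np.float64(329.2), np.float64(323.0)), (322, 322, 16, 3, 44))] [((np.float64(310.1), np.float64(233.2)), (286, 217, 44, 30, 799)), ((np.float64(349.3), np.float64(234.0)), (334, 221, 30, 29, 595)), ((np.float64(220.1), np.float64(308.5)), (189, 276, 61, 52, 1164)), ((np.float64(300.3), np.float64(299.1)), (294, 292, 13, 15, 158)), ((np.float64(307.7), np.float64(306.1)), (306, 305, 4, 3, 9)), ((np.float64(299.7), np.float64(321.4)), (292, 320, 16, 4, 42))] [-0.0013  0.0014  0.0015  0.0012  0.001  -0.0008  0.0012]
theta 0.672 r 0.2549
```

View pics/side13.png

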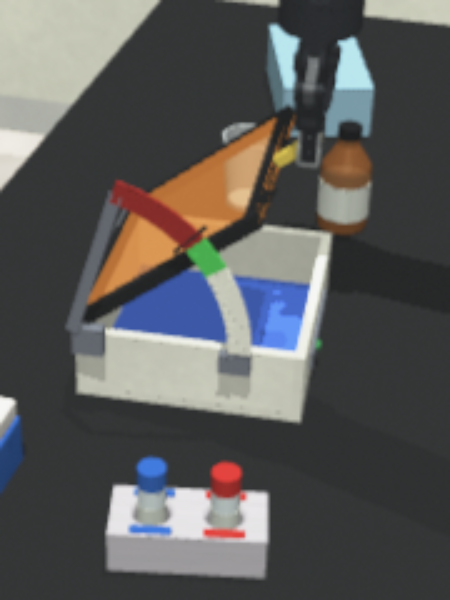

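The hood's side edge crosses the green band, crop (205,250), computed at 0.67 rad and still. The vials are unchanged in their bores. Handing in.

Run:
```python
from workcell import manip
print(manip.hand_in())
```

```text
the job is handed in; nothing more can be done
None
```

Both vials stand released in the bores of their own colours. I handed the job in at about 19 s with the gripper still holding the hood by its yellow grip in the green band. No verdict was reported, so this rests on my own checks.

- **Vials:** in the last side view each cap lay within about 1 pixel of where a fully home vial should appear. The reading did not change after the hood was moved.
- **Hood:** I raised it to about 0.90 rad, clearly past the black mark and short of the 1.15 limit, then eased it back. It finished at 0.67 rad by the arm's position, and the picture agrees, with the hood edge crossing the green band. The joints were practically still (under 0.002 rad/s), with the grip closed on the bar (about 25 mm opening).
- **Other things:** I saw no shift of the carrier in the last side view, where its bars lie at the same pixels as at the start. I did not measure the bottle, tip box or beaker separately, but they look undisturbed and the arm never came near them.

The only oddity was a steady sideways force of about 5.5 N at the wrist while the grip was held, probably because the pinch was slightly off centre. No check failed.

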